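# Load the rack sampler and start it

## Robot

A 6-joint arm with a two-finger parallel gripper is mounted at the origin on the work surface. World frame = base frame: x ahead of the robot, y to its left, z up, the work surface at z = 0. Lengths are in m, angles in rad, forces in N, time in s.
With the tool pointing down it reaches from about 0.425 to 1.125 m from the base axis. Payload 14.9 kg.
Tool frame: the origin (TCP) lies at the very end of the fingers, on their centre line; the grasp point (between the pads) lies 19 mm behind it; z points along the fingers, y is the line along which they close (so a half turn about z gives the same grasp; the last joint's range is limited). The gripper opens to 91 mm and grips with 3 to 60 N. Pads are 32 mm wide; open, the fingers measure 118 mm over their backs; the gripper's body (76 mm by 178 mm) begins 60 mm behind the grasp point.
Start: joints at [-1.362, 0.379, 1.734, -0, 1.028, -0.033], TCP at [0.168, -0.68, 0.214] pointing down, gripper open.
Joint ranges: [-2.77, 2.77], [-0.74, 2.19], [0, 2.66], [-1.06, 4.2], [0.31, 2.87], [-3.08, 3.08]. Speed limits (rad/s): [1.89, 1.89, 2.39, 3.14, 3.14, 3.14].

## Interface

Orientations are given as a rotation vector (axis times angle).
In Python, from station import env gives the robot as it stands. Calls block until the motion is done:
- env.reach(position, orientation): joint-space move of the TCP to a pose.
- env.move_l(position, rotation=None, max_speed=0.15): straight line of the TCP; rotation=None keeps the orientation; max_speed is the mean speed in m/s.
- env.movej(angles): joint-space move.
- env.move_gripper(opening, f_grip=None): opening from 0.0 (shut) to 1.0 (fully open); f_grip is the grip in N (None keeps the last); returns when the fingers have stopped.
- env.pause(seconds).
- env.ik(position, orientation): joint angles nearest the present ones, or None.
- env.state(): the state.
- env.camera(name): name is "scene" or "top" or "wrist"; returns a dict with "color" (420x560x3 uint8, red, green, blue), "range_z" (420x560 float32, m along the optical axis (not along the pixel's ray), 0 where there is no reading), "fovy" (degrees; the focal length in pixels is half the picture's height over the tangent of half this angle, whatever the lens; pixels are square), "cx", "cy" (the principal point, pixels), "distortion" ([k1, k2, p1, p2, k3] as OpenCV has them; the pictures are not rectified), "extrinsics" (4x4, takes a point from camera to world coordinates). Camera axes: x right, y up, looking along -z (the intrinsics and any distortion apply to the point x, -y, -z); pixel columns grow to the right and rows downward; lengths in m; the calibration is good to about 2 mm. A picture is of the moment at which its call begins.
A pose or a line that the arm cannot do raises env.Unreachable and nothing moves.
- env.job_done(): hands the job in; it is judged then, once.
The state is a dict: "time": time; "joints": joint angles; "qvel": joint speeds; "tau": joint torques, N m; "ee_pos": TCP position; "tcp_rot": TCP orientation; "contact_force": force on the tool from outside, world axes, zero at the start; "torque": the same for the moment, N m; "finger_gap": opening from 0.0 (shut) to 1.0 (fully open); "grasp_force": force on a finger pad.
Only numpy, scipy, OpenCV 4.12 (cv2) and the standard library are available. Lean on these libraries where they do the work, as an engineer would, in place of code of your own. Each camera call takes 0.05 s, during which the arm holds its last target. There are 200 camera calls.

## Task

Four tube racks stand one against another in the sampler's loading lane, short of the feed end. Push the row gently from behind, all four together as one train and without lifting, tipping or ramming them, until the first rack is up against the stop; then press the start key on the sampler's housing and let it go. Leave the finished racks in the other lane, the specimen jar and the small bottle where they are.

Things in the scene. Friction and masses are not known exactly. Their poses are not given: they have to be found in the camera images.
- sampler: Bench-top rack sampler, fixed. Aluminium deck 260 mm wide (its x), y = -190 to 170 mm, 20 mm above the bench, two lanes 116 mm wide between white rails 16 mm high: loading lane nearer the robot (centre x = -64), unloading lane farther (x = +64). A white housing, y = 170 to 270, 100 mm high, closes the +y end. Origin on the bench midway between the lanes; y along the lanes to the feed end.
- stop (a point): Foot of the stop (the housing's upright face) on the loading lane's centre line, at deck height; axes as the sampler's, +y is the way to push. Home: the first rack's +y face against it (rack origin 13 mm short of it), the others touching behind, 26 mm apart. The lane's -y end is open.
- rack1: Grey tube rack, loose on the deck: 112 mm long (its x), 26 thick (its y, along the lane), 50 high, 0.1 to 0.2 kg, its -y face flat. Capped tubes fixed in it, cap tops 82 mm above its underside. Origin: centre of underside; y points at the stop. Slides easily (friction 0.2 to 0.3), tips if pushed high up. The first (nearest the stop) of the row of four in the loading lane; it starts 80 to 160 mm from its home place.
- rack2: Grey tube rack, loose on the deck: 112 mm long (its x), 26 thick (its y, along the lane), 50 high, 0.1 to 0.2 kg, its -y face flat. Capped tubes fixed in it, cap tops 82 mm above its underside. Origin: centre of underside; y points at the stop. Slides easily (friction 0.2 to 0.3), tips if pushed high up. The second of the row.
- rack3: Grey tube rack, loose on the deck: 112 mm long (its x), 26 thick (its y, along the lane), 50 high, 0.1 to 0.2 kg, its -y face flat. Capped tubes fixed in it, cap tops 82 mm above its underside. Origin: centre of underside; y points at the stop. Slides easily (friction 0.2 to 0.3), tips if pushed high up. The third of the row.
- rack4: Grey tube rack, loose on the deck: 112 mm long (its x), 26 thick (its y, along the lane), 50 high, 0.1 to 0.2 kg, its -y face flat. Capped tubes fixed in it, cap tops 82 mm above its underside. Origin: centre of underside; y points at the stop. Slides easily (friction 0.2 to 0.3), tips if pushed high up. The last (rearmost, farthest from the stop) of the row: push its -y face, low and mid; the lane behind is empty.
- key_top (a point): Middle of the top of the start key, a round white push key 26 mm across in a black collar 42 mm across, on top of the housing at its robot-side end, 118 mm above the bench; press straight down.
- key (a joint): Travel of the start key: 0 up, 0.005 m fully down; counts as pressed beyond 0.0035 m. About 1.5 N to start it, 4 N fully down; it springs back.
- done1: Finished rack in the unloading lane, same make as the others. Leave alone.
- done2: Second finished rack in the unloading lane, behind the other. Leave alone.
- jar: Specimen jar with red lid, 62 mm across, 72 mm high, near the open end of the sampler. Leave alone. Origin: centre of underside.
- bottle: Small amber bottle with black cap, 34 mm across, 80 mm high, on the bench beside the loading lane, on the robot's side. Leave alone. Origin: centre of underside.
Mind the look-alikes: they are no part of the job. What is shaped like the rack3 but red is not meant.

How it is judged:
On the way, in this order (a step that is already met when the one before it is completed fails the run):
1. the whole row is home against the stop (y of rack1 in the frame of sampler above 0.153 m and y of rack2 in the frame of sampler above 0.127 m and y of rack3 in the frame of sampler above 0.101 m and y of rack4 in the frame of sampler above 0.075 m), for 0.2 s.
2. the start key is pressed (value of joint key above 0.0035 m), for 0.05 s.
At the end, for the whole second after the job is handed in: All four racks stand upright on the deck of the loading lane, square to it, each within 4 mm of its home place (first rack against the stop, the others touching behind it) and at rest; the start key has been pressed after that and is up again (all of step 1 and angle between each of rack1, rack2, rack3, rack4's own z axis and vertical below 0.06 rad and angle between the x axis of each of rack1, rack2, rack3, rack4 and the x axis of sampler, either way round below 0.08 rad and x of rack1 in the frame of sampler between -0.072 and -0.056 m and z of each of rack1, rack2, rack3, rack4 in the frame of sampler below 0.024 m and x of rack2 in the frame of sampler between -0.072 and -0.056 m and x of rack3 in the frame of sampler between -0.072 and -0.056 m and x of rack4 in the frame of sampler between -0.072 and -0.056 m and linear speed of each of rack1, rack2, rack3, rack4 below 0.01 m/s and value of joint key below 0.0015 m).
It fails at once if a rack of the row is lifted off the deck (10 mm) or tips over (z of any of rack1, rack2, rack3, rack4 in the frame of sampler above 0.03 m or angle between any of rack1, rack2, rack3, rack4's own z axis and vertical above 0.3 rad).
It fails at once if the row is pulled apart: a gap of more than 10 mm between two neighbours (y of rack2 in the frame of rack1 below -0.036 m or y of rack3 in the frame of rack2 below -0.036 m or y of rack4 in the frame of rack3 below -0.036 m).
It fails at once if the racks are shot along faster than 0.4 m/s or rammed (fingers push the last rack with more than 60 N) (linear speed of any of rack1, rack2, rack3, rack4 above 0.4 m/s or contact force between the fingers and rack4 above 60 N).
It fails at once if the start key is pressed before the whole row is home (value of joint key above 0.003 m and not (y of rack1 in the frame of sampler above 0.153 m and y of rack2 in the frame of sampler above 0.127 m and y of rack3 in the frame of sampler above 0.101 m and y of rack4 in the frame of sampler above 0.075 m)).
It fails at once if a bystander (finished rack, jar, bottle) is moved more than 12 mm or tipped (distance of any of done1, done2, jar, bottle from where it was at the start of the episode above 0.012 m or angle between any of done1, done2, jar, bottle's own z axis and vertical above 0.2 rad).
It also fails if it takes over 38 s, if anything falls off the work surface, if the arm or the gripper's body presses on something with over 40 N, if the wrist force passes 120 N, or if a joint passes its speed limit or range.

## Working session

There is one attempt and no reset: what is moved stays moved. The work goes in short steps, each a Python script; the robot and the scene stay as the last script left them, time stands still between calls to the robot, and variables do not carry over. Pictures are saved under pics/ and viewed, at most 10 in all, crops included, and the job is handed in when it is done.

```bash
ls; mkdir -p pics; python3 - <<'E'
from station import env
import cv2,numpy as np
for n in ["top","scene"]:
    c=env.camera(n); cv2.imwrite(f"pics/{n}0.png",c["color"][:,:,::-1]); np.savez(f"{n}0.npz",**c)
    print(n,c["fovy"],c["cx"],c["cy"],c["distortion"],np.round(c["extrinsics"],3))
s=env.state(); print(s["time"],s["ee_pos"],s["tcp_rot"],s["contact_force"])
E
```

```text
pics
top 50.44970773022308 286.5985522204527 205.0108371684576 [0.02279089 0.         0.         0.         0.        ] [[ 0.014  0.996 -0.084  0.483]
 [-1.     0.014 -0.004 -0.023]
 [-0.003  0.084  0.996  1.154]
 [ 0.     0.     0.     1.   ]]
scene 51.067414729919946 281.6722673428257 205.9854555875498 [-0.02572631  0.          0.          0.          0.        ] [[-0.807 -0.484  0.339  0.88 ]
 [ 0.591 -0.661  0.462  0.417]
 [ 0.     0.573  0.819  0.881]
 [ 0.     0.     0.     1.   ]]
0.1 [ 0.16751239 -0.67926771  0.21330938] [-3.11761537e+00 -3.78798339e-01  1.43071884e-04] [-0.02164012 -0.2402179  -0.48896449]
```

View pics/top0.png

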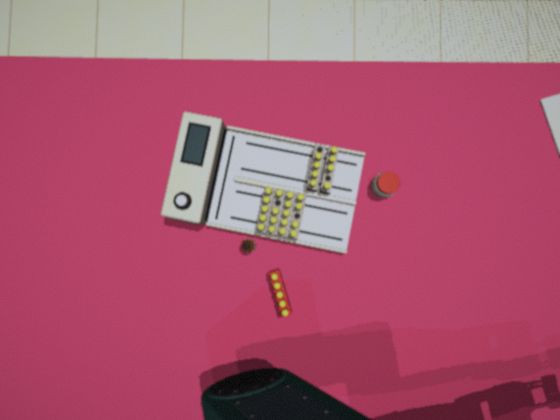

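View pics/scene0.png

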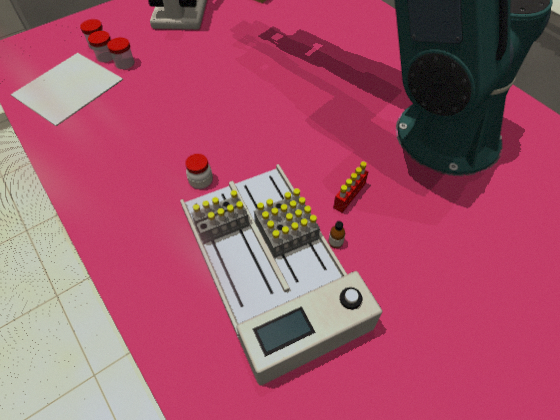

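The top view shows the sampler with its housing at about (193,168) and the start key at (182,201). The grey row of four is in the near lane, columns at about x=263, 275, 287 and 298 and rows 190–240. The finished racks are at (322,170), the jar at (386,184) and the bottle at (248,246). The look-alike is the red rack at (280,293) on the bench. It doesn't fit, because the wanted rack is grey and in the lane.

```bash
cat > h.py <<'E'
import numpy as np,cv2
def K(c):
    f=c["color"].shape[0]/2/np.tan(np.radians(float(c["fovy"]))/2)
    return np.array([[f,0,float(c["cx"])],[0,f,float(c["cy"])],[0,0,1]])
def rays(c,px):
    u=cv2.undistortPoints(np.array(px,float).reshape(-1,1,2),K(c),np.array(c["distortion"],float))[:,0]
    E=c["extrinsics"]; return E[:3,3],np.c_[u[:,0],-u[:,1],-np.ones(len(u))]@E[:3,:3].T
def plane(c,px,z):
    o,d=rays(c,px); return o+d*((z-o[2])/d[:,2])[:,None]
def cloud(c):
    h,w=c["range_z"].shape; v,u=np.mgrid[:h,:w]; o,d=rays(c,np.c_[u.ravel(),v.ravel()])
    P=o+d*c["range_z"].ravel()[:,None]; P[c["range_z"].ravel()==0]=np.nan; return P.reshape(h,w,3)
def blobs(m,a=5):
    n,_,s,ce=cv2.connectedComponentsWithStats(m.astype(np.uint8)); return [(ce[i],s[i,4]) for i in range(1,n) if s[i,4]>=a]
E
cat > a.py <<'E'
from h import *
for n in ["top","scene"]:
    c=dict(np.load(n+"0.npz")); P=cloud(c); hsv=cv2.cvtColor(c["color"],cv2.COLOR_RGB2HSV); z=P[...,2]
    box=(P[...,0]>.4)&(P[...,0]<.9)&(P[...,1]>-.4)&(P[...,1]<.4)
    m=box&(z>.09)&(z<.112)&(hsv[...,1]<110)
    m=cv2.morphologyEx(m.astype(np.uint8),cv2.MORPH_OPEN,np.ones((5,5)))
    k,l,s,ce=cv2.connectedComponentsWithStats(m); i=1+np.argmax(s[1:,4])
    cn=max(cv2.findContours((l==i).astype(np.uint8),cv2.RETR_EXTERNAL,cv2.CHAIN_APPROX_NONE)[0],key=len)[:,0]
    W=plane(c,cn,.1)[:,:2]; r=cv2.minAreaRect((W*1000).astype(np.float32)); print(n,"housing",r,np.nanmedian(z[l==i]))
    key=box&(z>.095)&(z<.13)&(hsv[...,2]<70); 
    for ce_,a in blobs(key,15): print(" dark",ce_,a,plane(c,[ce_],.108)[0])
    yl=box&(hsv[...,0]>22)&(hsv[...,0]<36)&(hsv[...,1]>150)&(hsv[...,2]>110)&(z>.07)
    for ce_,a in blobs(yl): print(" cap",ce_.round(1),a,plane(c,[ce_],.102)[0].round(4),z[int(round(ce_[1])),int(round(ce_[0]))].round(3))
    wk=box&(z>.112)&(z<.13)&(hsv[...,1]<90)&(hsv[...,2]>110)
    for ce_,a in blobs(wk): print(" key",ce_,a,plane(c,[ce_],.118)[0])
E
python3 a.py
```

```text
top housing ((660.549072265625, 210.03713989257812), (98.0716552734375, 260.4490051269531), 79.56831359863281) 0.09991223537842964
 dark [195.63392857 143.63839286] 224 [0.71446328 0.20015873 0.108     ]
 dark [185.171875 202.234375] 64 [0.57409664 0.22051472 0.108     ]
 cap [331.2 158.8] 8 [ 0.6836 -0.1235  0.102 ] 0.105
 cap [316. 165.] 6 [ 0.668  -0.0872  0.102 ] 0.101
 cap [267.9 190.9] 9 [0.6043 0.0265 0.102 ] 0.099
 cap [278.4 193. ] 5 [0.5996 0.0015 0.102 ] 0.1
 cap [289.2 195.2] 6 [ 0.5948 -0.0242  0.102 ] 0.101
 cap [299.8 197.2] 6 [ 0.5904 -0.0495  0.102 ] 0.099
 cap [266.  199.8] 10 [0.583  0.0306 0.102 ] 0.103
 cap [264.1 208.7] 9 [0.5619 0.0347 0.102 ] 0.104
 cap [274.8 210.8] 5 [0.5572 0.0093 0.102 ] 0.102
 cap [285.4 213.2] 5 [ 0.5518 -0.0158  0.102 ] 0.103
 cap [262.1 217.7] 9 [0.5405 0.039  0.102 ] 0.104
 cap [273.2 220. ] 8 [0.5353 0.0126 0.102 ] 0.099
 cap [260.4 226.8] 9 [0.5189 0.0426 0.102 ] 0.102
 cap [271. 229.] 7 [0.514  0.0176 0.102 ] 0.102
 cap [282. 231.] 5 [ 0.5097 -0.0084  0.102 ] 0.1
 cap [292.8 233.2] 6 [ 0.5049 -0.034   0.102 ] 0.102
 cap [273.9 275.
[... 1191 characters left out ...]
4
 cap [220.4 210.6] 33 [ 0.6704 -0.0907  0.102 ] 0.102
 cap [274.1 210.2] 34 [ 0.5768 -0.0232  0.102 ] 0.104
 cap [265.  213.8] 33 [ 0.5979 -0.0272  0.102 ] 0.102
 cap [298.  212.1] 32 [0.5383 0.0109 0.102 ] 0.106
 cap [210.7 214.5] 34 [ 0.6925 -0.0943  0.102 ] 0.102
 cap [288.9 215.6] 36 [0.5595 0.0066 0.102 ] 0.103
 cap [312.6 217.6] 32 [0.5219 0.0404 0.102 ] 0.103
 cap [303.7 221.4] 34 [0.5431 0.0369 0.102 ] 0.103
 cap [270.  223.2] 35 [ 0.6031 -0.0015  0.102 ] 0.103
 cap [294.1 225.1] 35 [0.565  0.0324 0.102 ] 0.105
 cap [284.9 228.9] 35 [0.586  0.0284 0.102 ] 0.102
 cap [275.3 232.6] 34 [0.6075 0.024  0.102 ] 0.102
 key [351.16666667 295.03623188] 138 [0.57884528 0.22574031 0.118     ]
```

```bash
cat >> h.py <<'E'
from scipy.spatial.transform import Rotation as Ro
YAW=np.radians(79.5-90); cs,sn=np.cos(YAW),np.sin(YAW)
X=np.array([cs,sn,0]);Y=np.array([-sn,cs,0]);O=np.array([.6624,.2107,0])-.22*Y
def w(x,y,z): return O+x*X+y*Y+np.array([0,0,z])
def s_(p): d=np.array(p)-O; return d@X,d@Y,d[2]
def ori(sign,tilt=0):  # tool x along sign*Y, z down; tilt: tip leads to +Y
    z=np.array([0,0,-1])*np.cos(tilt)+Y*np.sin(tilt); y=np.cross(z,sign*Y); y/=np.linalg.norm(y)
    return Ro.from_matrix(np.c_[np.cross(y,z),y,z]).as_rotvec()
E
python3 - <<'E'
from h import *
from station import env
c=dict(np.load("scene0.npz")); b=cv2.resize(c["color"][150:330,180:400,::-1],None,fx=3.3,fy=3.3,interpolation=cv2.INTER_CUBIC); cv2.imwrite("pics/crop.png",b)
P=cloud(c); print(s_([.5787,.227,.118]))
for v in range(286,310,2): print(P[v,351].round(3), c["color"][v,351])
# rear face of row: points on rack tops in lane, sampler coords
Q=(P-O); S=np.stack([Q@X,Q@Y,P[...,2]],-1); m=(abs(S[...,0]+.064)<.055)&(S[...,2]>.062)&(S[...,2]<.078)&(S[...,1]<.15)
print("row y",np.percentile(S[m][:,1],[1,5,95,99]),"x",np.percentile(S[m][:,0],[1,99]))
for sg in (1,-1):
  for p,t in ((w(-.064,-.105,.2),.07),(w(-.064,-.105,.042),.07),(w(-.064,.05,.042),.07),(s:=np.array([.5787,.227,.15]),0)):
    print(sg,np.round(env.ik(p,ori(sg,t)),2))
E
```

```text
(np.float64(-0.08526887482862498), np.float64(0.22077394150959975), np.float64(0.118))
[0.56  0.207 0.101] [168 164 149]
[0.567 0.213 0.112] [58 58 57]
[0.574 0.219 0.122] [194 199 202]
[0.577 0.222 0.122] [193 199 206]
[0.578 0.224 0.119] [193 199 205]
[0.58  0.227 0.118] [193 198 204]
[0.584 0.23  0.12 ] [195 200 207]
[0.587 0.234 0.122] [194 199 206]
[0.588 0.236 0.118] [98 95 86]
[0.589 0.238 0.113] [27 22 23]
[0.591 0.24  0.111] [32 32 33]
[0.592 0.242 0.107] [18 14 11]
row y [-0.94968388 -0.91795561  0.03775809  0.03894467] x [-0.11719074 -0.00949442]
1 [-0.25  0.16  2.05  0.09  0.94 -0.12]
1 [-0.25  0.42  2.09  0.12  0.64 -0.17]
1 [0.02 0.44 2.05 0.12 0.64 0.11]
1 [ 0.34  0.34  1.93 -0.    0.88  0.52]
-1 [-0.25  0.16  2.05  0.09  0.94  3.02]
-1 [-0.25  0.42  2.09  0.12  0.64  2.98]
-1 [ 0.02  0.44  2.05  0.12  0.64 -3.03]
-1 [ 0.34  0.34  1.93 -0.    0.88 -2.62]
```

View pics/crop.png

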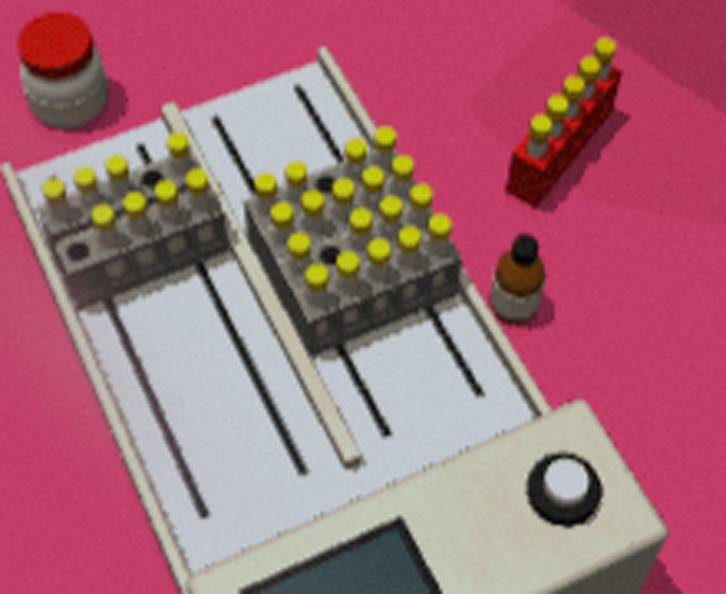

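The crop confirms it: four touching grey racks in the near lane (crop 250–460, 130–350) are the row. The red rack at (560,120) stands outside on the bench. The bottle is at (518,280), and the key sits proud of its black collar at (567,485).

```bash
python3 - <<'E'
from h import *
from station import env
env.move_gripper(.4)
env.reach(w(-.064,-.115,.19),ori(1,.07))
env.move_l(w(-.064,-.115,.042),max_speed=.12)
s=env.state(); print(s["time"],s_(s["ee_pos"]),s["contact_force"])
f0=s["contact_force"]
for y in np.arange(-.105,-.06,.004):
    env.move_l(w(-.064,y,.042),max_speed=.04); s=env.state(); f=(s["contact_force"]-f0)@Y
    print(round(y,3),round(s_(s["ee_pos"])[1],4),round(f,2))
    if f<-.8: break
print(s["time"])
c=env.camera("scene"); cv2.imwrite("pics/s1.png",cv2.resize(c["color"][130:330,150:420,::-1],None,fx=2.8,fy=2.8))
E
```

```text
4.85 (np.float64(-0.06351110539110517), np.float64(-0.115051772533995), np.float64(0.042654107792153145)) [ 0.78537448 -0.45349039  0.18630083]
-0.105 -0.1047 0.52
-0.101 -0.1008 0.53
-0.097 -0.0968 0.38
-0.093 -0.0928 -0.48
-0.089 -0.0888 0.98
-0.085 -0.0848 0.45
-0.081 -0.0808 -0.12
-0.077 -0.0768 0.4
-0.073 -0.0728 0.91
-0.069 -0.0688 0.76
-0.065 -0.0648 0.04
-0.061 -0.0608 0.37
8.0
```

View pics/s1.png

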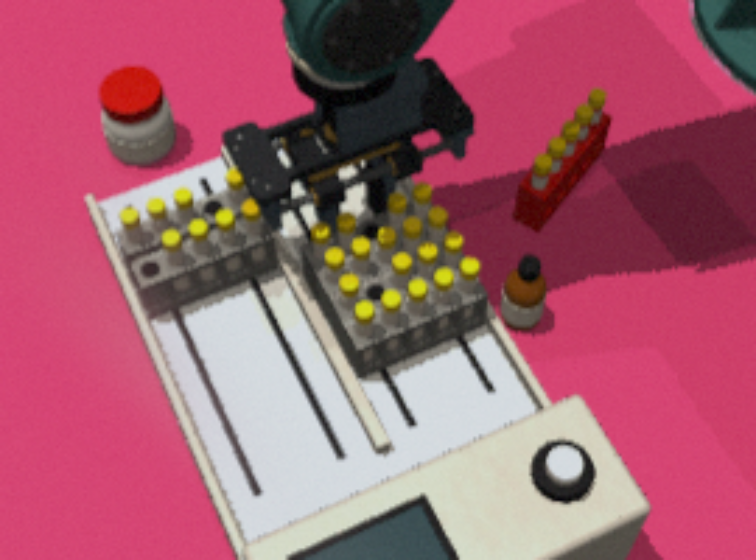

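The gripper is behind the row at (350,190), with jar, bottle and finished racks untouched. Next I push on, then creep until the stop shows up as force.

```bash
python3 - <<'E'
from h import *
from station import env
env.move_l(w(-.064,.038,.042),max_speed=.05)
s=env.state(); print(s["time"],s_(s["ee_pos"]),s["contact_force"]@Y)
for y in np.arange(.040,.062,.0015):
    env.move_l(w(-.064,y,.042),max_speed=.02); s=env.state(); f=s["contact_force"]@Y
    print(round(y,4),round(s_(s["ee_pos"])[1],4),round(f,2))
    if f<-8: break
print(s["time"])
c=env.camera("scene"); cv2.imwrite("pics/s2.png",cv2.resize(c["color"][130:350,150:420,::-1],None,fx=2.7,fy=2.7))
np.savez("scene2.npz",**c)
E
```

```text
10.1833 (np.float64(-0.06398548201528842), np.float64(0.037915297661124704), np.float64(0.0420102294200512)) -0.7869512257969884
0.04 0.0401 -1.01
0.0415 0.0416 -0.26
0.043 0.0431 -1.4
0.0445 0.0446 -1.04
0.046 0.0461 -1.09
0.0475 0.0476 -1.61
0.049 0.0485 -8.75
11.9333
```

View pics/s2.png

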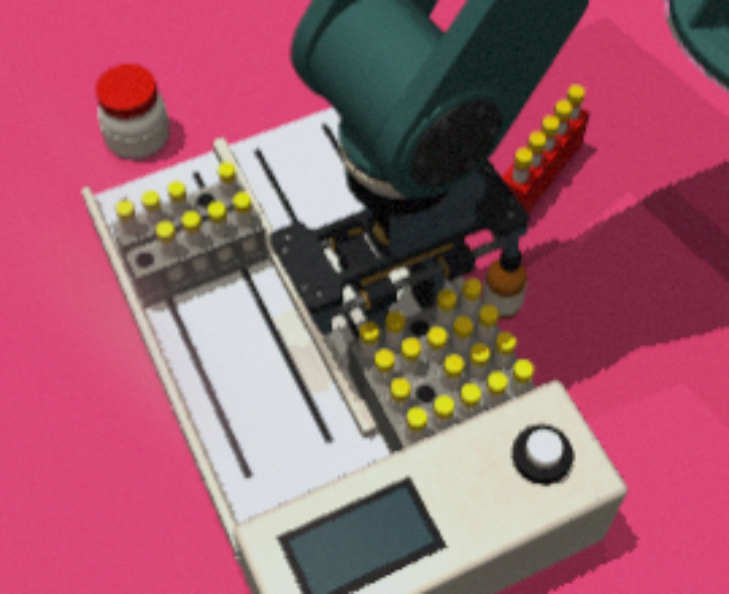

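The row is at the housing: the front caps (417,418)–(523,370) meet its face, and force rose sharply at 48.5 mm, where the stop was predicted. Next I back off, check the row, and press the key.

```bash
python3 - <<'E'
from h import *
from station import env
env.move_l(w(-.064,.02,.042),max_speed=.05)
env.move_l(w(-.064,.0,.19),max_speed=.2)
env.move_gripper(0.)
kp=np.array([.5787,.227,0])
env.reach(kp+[0,0,.16],ori(1)); print(env.state()["time"])
c=env.camera("scene"); np.savez("scene3.npz",**c); cv2.imwrite("pics/s3.png",cv2.resize(c["color"][130:350,150:420,::-1],None,fx=2.7,fy=2.7))
P=cloud(c);hsv=cv2.cvtColor(c["color"],cv2.COLOR_RGB2HSV);z=P[...,2]
yl=(hsv[...,0]>22)&(hsv[...,0]<36)&(hsv[...,1]>150)&(hsv[...,2]>90)&(z>.09)&(z<.115)
for ce,a in blobs(yl): print(ce.round(0),a,np.round(s_(plane(c,[ce],.102)[0]),4))
E
```

```text
15.2
[233. 194.] 33 [ 0.0202 -0.1051  0.102 ]
[215. 201.] 31 [ 0.0635 -0.1043  0.102 ]
[206. 203.] 28 [ 0.085  -0.1067  0.102 ]
[239. 205.] 41 [ 0.0203 -0.072   0.102 ]
[196. 207.] 25 [ 0.107  -0.1071  0.102 ]
[230. 208.] 41 [ 0.0416 -0.0725  0.102 ]
[221. 211.] 43 [ 0.0633 -0.0729  0.102 ]
[211. 215.] 35 [ 0.0853 -0.0738  0.102 ]
[324. 237.] 40 [-0.1068  0.0795  0.102 ]
[315. 241.] 41 [-0.0849  0.0799  0.102 ]
[330. 246.] 42 [-0.1073  0.1043  0.102 ]
[296. 249.] 39 [-0.0413  0.0795  0.102 ]
[322. 249.] 28 [-0.0873  0.1028  0.102 ]
[286. 253.] 42 [-0.0191  0.0797  0.102 ]
[301. 259.] 34 [-0.0398  0.1042  0.102 ]
[337. 258.] 23 [-0.1053  0.1339  0.102 ]
[292. 263.] 48 [-0.0198  0.1043  0.102 ]
[329. 261.] 11 [-0.0887  0.1324  0.102 ]
[342. 268.] 29 [-0.1035  0.1571  0.102 ]
[335. 270.] 19 [-0.0889  0.1556  0.102 ]
[298. 274.] 48 [-0.0194  0.1303  0.102 ]
[313. 281.] 28 [-0.0383  0.1572  0.102 ]
[304. 285.] 50 [-0.0194  0.1564  0.102 ]
```

View pics/s3.png

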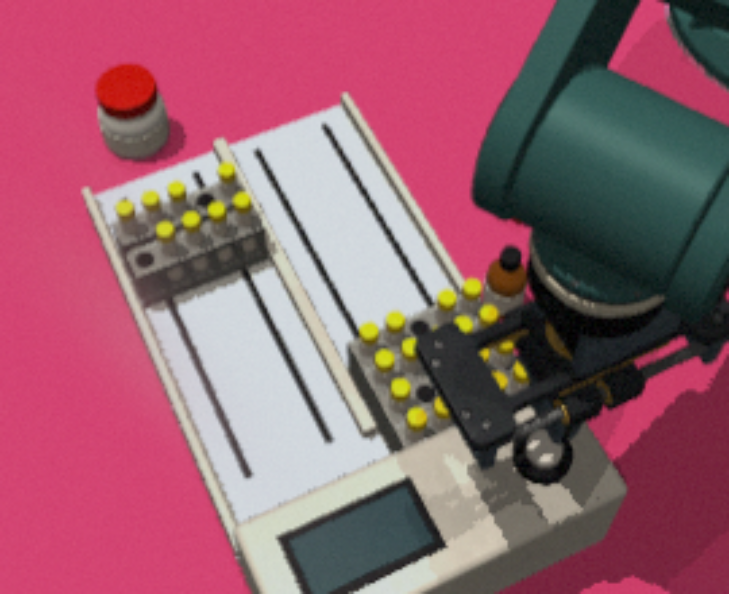

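The row is at y = 80, 104, 130 and 156.5 mm, which is home (79, 105, 131, 157), and it is square. The fingers are over the key at (545,450). Pressing now.

```bash
python3 - <<'E'
from h import *
from station import env
kp=np.array([.5787,.227,0])
env.move_l(kp+[0,0,.124],max_speed=.06); f0=env.state()["contact_force"][2]
for z in np.arange(.122,.1085,-.001):
    env.move_l(kp+[0,0,z],max_speed=.03); env.pause(.03); s=env.state(); f=s["contact_force"][2]-f0
    print(round(z,3),s["ee_pos"][2].round(4),round(f,2))
    if f>6.5: break
env.pause(.2); print(env.state()["contact_force"][2]-f0)
env.move_l(kp+[0,0,.17],max_speed=.08)
env.pause(.3); print(env.state()["time"])
E
```

```text
0.122 0.1221 -0.19
0.121 0.1211 0.35
0.12 0.1201 0.42
0.119 0.1191 1.8
0.118 0.118 1.97
0.117 0.117 2.57
0.116 0.1162 5.82
0.115 0.116 16.37
17.043155576481617
19.6083
```

The force bottomed out after only about 3–3.5 mm of travel, so I can't be sure the key went past 3.5 mm. The wide fingertip may have landed on the collar. I'll press again with one finger corner on the key's centre, so nothing else can touch.

```bash
python3 - <<'E'
from h import *
from station import env
kp=np.array([.5787,.227,0])
R=Ro.from_rotvec(ori(1))*Ro.from_euler('xy',[.2,.2]); rv=R.as_rotvec()
C=R.apply([[a*.016,b*.0135,0] for a in(1,-1) for b in(1,-1)]); cor=C[np.argmin(C[:,2])]; print(C.round(4).tolist())
env.reach(kp-cor+[0,0,.135],rv)
env.move_l(kp-cor+[0,0,.123],max_speed=.06)
g=lambda:np.mean([(env.pause(.02),env.state()["contact_force"][2])[1] for _ in range(4)])
f0=g()
for z in np.arange(.121,.1085,-.001):
    env.move_l(kp-cor+[0,0,z],max_speed=.03); f=g()-f0; s=env.state()
    print(round(z,3),(s["ee_pos"][2]+cor[2]).round(4),round(f,2))
    if f>10: break
env.pause(.1)
c=env.camera("scene"); cv2.imwrite("pics/s4.png",cv2.resize(c["color"][230:350,270:420,::-1],None,fx=4,fy=4))
env.move_l(kp-cor+[0,0,.15],max_speed=.08)
print(env.state()["time"])
E
```

```text
[[0.016, 0.0135, 0.0006], [-0.0102, 0.0173, 0.0058], [0.0102, -0.0173, -0.0058], [-0.016, -0.0135, -0.0006]]
0.121 0.121 -0.24
0.12 0.12 -0.17
0.119 0.119 1.45
0.118 0.1181 1.29
0.117 0.117 2.82
0.116 0.116 2.82
0.115 0.115 3.17
0.114 0.1141 5.05
0.113 0.1136 11.95
24.05
```

View pics/s4.png

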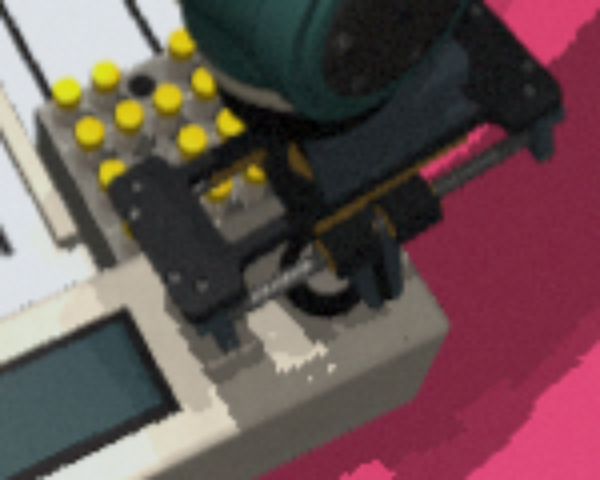

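This time the force rose like a spring from 1.5 N at 119 mm to about 4 N at 114 mm, then hit a hard stop, so the key made its full 5 mm travel. The picture shows the tilted finger on the key at (320,280). One last check of the row, then hand in.

```bash
python3 - <<'E'
from h import *
from station import env
env.move_l(env.state()["ee_pos"]+np.array([-.06,.08,.1]),max_speed=.15)
c=env.camera("scene")
P=cloud(c);hsv=cv2.cvtColor(c["color"],cv2.COLOR_RGB2HSV);z=P[...,2]
yl=(hsv[...,0]>22)&(hsv[...,0]<36)&(hsv[...,1]>150)&(hsv[...,2]>90)&(z>.09)&(z<.115)
for ce,a in blobs(yl,25):
    p=s_(plane(c,[ce],.102)[0])
    if p[1]>0: print(a,np.round(p,4))
wk=(z>.112)&(z<.13)&(hsv[...,1]<90)&(hsv[...,2]>90)
print("key z",[(b,n) for b,n in blobs(wk,20)],np.nanmedian(z[288:300,347:355]))
print(env.state()["time"]); 
E
```

```text
41 [-0.1068  0.0793  0.102 ]
39 [-0.0851  0.0798  0.102 ]
46 [-0.1069  0.1046  0.102 ]
39 [-0.0414  0.0794  0.102 ]
45 [-0.085   0.1043  0.102 ]
43 [-0.019   0.0799  0.102 ]
45 [-0.0629  0.1046  0.102 ]
45 [-0.1067  0.1303  0.102 ]
48 [-0.0413  0.1048  0.102 ]
48 [-0.0847  0.1306  0.102 ]
49 [-0.0197  0.1045  0.102 ]
50 [-0.0628  0.1308  0.102 ]
47 [-0.106   0.1567  0.102 ]
47 [-0.0849  0.1566  0.102 ]
49 [-0.0194  0.1304  0.102 ]
50 [-0.0632  0.1564  0.102 ]
50 [-0.041   0.1568  0.102 ]
49 [-0.0192  0.1565  0.102 ]
key z [(array([351.34394904, 295.07006369]), np.int32(157))] 0.12126245211988396
25.1917
```

```bash
python3 -c "
from station import env
print(env.job_done())"
```

```text
the job is handed in; nothing more can be done
None
```

I handed the job in at about 25 s of the 38 s limit, and no verdict came back: the last check showed all four racks home against the stop and square, the start key went fully down on a second press (the first may have fallen short) and is up again, and the finished racks, jar and bottle weren't touched.

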